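# Load the roller mixer by its ramp

## Robot

A 7-joint arm with a two-finger parallel gripper is mounted at the origin on the work surface. World frame = base frame: x ahead of the robot, y to its left, z up, the work surface at z = 0. Lengths are in m, angles in degrees, forces in N, time in s.
With the tool pointing down it reaches from about 0.35 to 0.9 m from the base axis. Payload 19.9 kg.
Tool frame: the origin (TCP) lies at the very end of the fingers, on their centre line; the grasp point (between the pads) lies 19 mm behind it; x points along the fingers, y is the direction in which the jaws open and shut, and the axes are right-handed (so a half turn about x gives the same grasp; the last joint's range is limited). The gripper opens to 94 mm and grips with 3 to 60 N. Pads are 16 mm wide; open, the fingers measure 119 mm over their backs; the gripper's body (75 mm by 177 mm) begins 78 mm behind the grasp point.
Start: joints at [-2.378, 23.915, -0.59, 92.452, 0.269, 63.638, -3.037], TCP at [0.625, 0, 0.183] pointing down, gripper open.
Joint ranges: [-161.28, 161.28], [-22.2, 115.67], [-73.04, 71.86], [3.21, 147.25], [-68.34, 248.33], [10.77, 114.83], [-161.83, 161.83]. Speed limits (degrees/s): [108.29, 108.29, 136.94, 136.94, 172.46, 172.46, 172.46].

## Interface

Orientations are given as [roll, pitch, yaw] about the fixed x, y, z axes, in that order (R = Rz(yaw) Ry(pitch) Rx(roll)).
In Python, from bench import arm gives the robot as it stands. The module is installed in compiled form; this text tells all that it offers.
- The arm moves only by the tool move_arm, never from a script. Its argument "series" is a list of rows, each a list of 3 entries, a list of its own where there are three numbers: the closure in counts, from 0 (fully open) to 255 (shut), then the shift along the tool's x, y, z in m, then the turn about the tool's x in degrees. In form: [[gripper, [x, y, z], spin], ...]. A call has 1 to 5 rows; each row shifts and turns the pose as measured when the row begins, along the tool's axes as they then stand; what a row does not reach is not made up. A row lasts 1/12 s, in which the tool goes at most 41.7 mm and 7.16 degrees, less where a joint would pass 70% of its speed; a pose out of reach is approached as far as the arm can. A call with a gripper value outside its range is refused whole. The fingers move at their own pace and stop on an object; "grip_force" is the grip in N (left out, the last holds). Time passes only in rows, so rows that do not move let the fingers close. It gives the time, the measured TCP pose, the force and the opening at its end, in the units of the state.
- arm.read_state(): the state, without advancing time (a new reading comes with each control period).
- arm.grab_frame(name): name is "scene" or "side" or "wrist"; returns a dict with "image" (420x560x3 uint8, red, green, blue), "fx", "fy", "cx", "cy" (pixels), "world_from_camera" (4x4, takes a point from camera to world coordinates); the wrist camera has in their place "mount" (4x4, takes a point from camera to tool coordinates, whose origin is the TCP and whose axes are the tool frame's). Camera axes: x right, y up, looking along -z (the intrinsics and any distortion apply to the point x, -y, -z); pixel columns grow to the right and rows downward; lengths in m; the calibration is good to about 2 mm. A picture is of the moment at which its call begins: read the wrist's pose just before it. There is no depth.
- arm.close_job(): hands the job in, once; it reports no verdict.
The state is a dict: "time_s": time; "qpos": joint angles; "joint_vel": joint speeds; "effort": joint torques, N m; "tool_pos": TCP position; "ee_rot": TCP orientation; "ft_force": force on the tool from outside, world axes, zero at the start; "moment": the same for the moment, N m; "opening": finger opening in m.
Only numpy, scipy, OpenCV 4.12 (cv2) and the standard library are available. Lean on these libraries where they do the work, as an engineer would, in place of code of your own. Each camera call takes 0.05 s, during which the arm holds its last target.

## Task

Slowly push the lying sample bottle up the ramp of the roller mixer until it drops between the two rollers against the stop plate, never letting it run ahead or roll back down the ramp and never lifting it. Then press the start button on the mixer's console right down and let it go. Leave the bottle lying there and all other things on the bench where they are.

Things in the scene. Friction and masses are not known exactly. Their poses are not given: they have to be found in the camera images.
- mixer: Fixed roller mixer with loading ramp. Origin on the table; x runs level in the climbing direction, y to the left of it, z up (mm here). Lane y -67.5 to 67.5 between 6 mm thick side rails, 14 mm higher than its surface. Along x: end lip (-165 to -159, top z 20), level apron, ramp, two rollers, stop plate (face x 115.5, top z 85). Console at its right: x 15 to 135, y -159 to -74, top z 55.
- ramp_foot (a point): Middle of the line where the level apron (x -159 to -60 mm, surface 12 mm above the table) meets the straight 12 degree ramp: at the mixer's x -60, z 12 mm. A bottle moving faster than 0.3 m/s on the ramp, up or down, counts as running away.
- crest (a point): Middle of the upper edge of the ramp, at the mixer's x 70, z 39.6 mm. Beyond it the lane dips between two fixed rubber rollers lying across it (20 mm thick, axes at x 70 and 102, z 28.6 mm).
- bottle: Smooth amber glass bottle lying across the lane on the apron. Body a cylinder 56 mm across, 95 mm long; origin on its axis, mid-length; y along the axis towards the white cap (40 mm across, ends 77.5 mm from the origin), x and z turn as it rolls. 0.2 to 0.42 kg. Rolls freely and runs back down the ramp unless held; past the crest it drops about 4.5 mm between the rollers and stays.
- seat (a point): Mid-lane point of the line where the bottle's axis lies when it rests between the rollers: at the mixer's x 86, z 63 mm, 29.5 mm before the stop plate. The bottle's origin may lie some 20 mm beside it across the lane.
- start (a joint): Travel of the start button: 0 up, 0.006 m fully down; springs back. It begins to move at about 1.5 N and is fully down at 5 N.
- start_top (a point): Middle of the top of the start button, a black round cap 32 mm in diameter, pressed straight down; at the mixer's x 50, y -116.5, z 73 mm when up.
- spare: Bystander, to be left alone: a standing twin of the sample bottle (56 mm across, 125 mm high); origin at the middle of its underside.
- beaker: Bystander, to be left alone: glass beaker, 68 mm across, 75 mm high; origin at the middle of its underside.
- dish: Bystander, to be left alone: low round culture dish, 93 mm across, 17 mm high; origin at the middle of its underside.
- tip_box: Bystander, to be left alone: pipette tip box, 85 x 120 x 58 mm high; origin at the middle of its underside.
- tube_rack: Bystander, to be left alone: orange tube rack with capped tubes, 75 x 190 x 87 mm high; origin at the middle of its underside.
- wash_bottle: Bystander, to be left alone: white wash bottle, 68 mm across, 185 mm high with its spout; origin at the middle of its underside.

How it is judged (in metres and radians):
On the way, in this order (a step that is already met when the one before it is completed fails the run):
1. the bottle is on the ramp, about half way up (x of bottle in the frame of mixer between 0 and 0.06 m), for 0.05 s.
2. the bottle lies between the rollers against the stop (x of bottle in the frame of mixer between 0.08 and 0.092 m and z of bottle in the frame of mixer between 0.059 and 0.066 m and angle between the y axis of bottle and the y axis of mixer, either way round below 0.08 rad and linear speed of bottle below 0.02 m/s), for 0.2 s.
3. the start button is pressed down with the bottle in place (x of bottle in the frame of mixer between 0.08 and 0.092 m and z of bottle in the frame of mixer between 0.059 and 0.066 m and angle between the y axis of bottle and the y axis of mixer, either way round below 0.08 rad and value of joint start above 0.0045 m), for 0.05 s.
At the end, for the whole second after the job is handed in: The bottle lies at rest between the two rollers, its axis within 6 mm of the seat point along the mixer and square to the lane within 0.08 rad, and the start button, pressed at least 4.5 mm after the bottle was seated, is up again (all of step 2 and value of joint start below 0.001 m); the robot touches nothing.
It fails at once if the bottle runs away or rolls back: faster than 0.3 m/s on the ramp (x of bottle in the frame of mixer between -0.06 and 0.066 m and linear speed of bottle above 0.3 m/s).
It fails at once if the bottle is lifted more than 13 mm off the apron, ramp or rollers (z of bottle in the frame of mixer above 0.0806 m or (x of bottle in the frame of mixer below 0 m and z of bottle in the frame of mixer above 0.0658 m) or (x of bottle in the frame of mixer below -0.06 m and z of bottle in the frame of mixer above 0.053 m)).
It fails at once if the start button is pressed before the bottle is in its place (value of joint start above 0.003 m and not (x of bottle in the frame of mixer between 0.08 and 0.092 m and z of bottle in the frame of mixer between 0.059 and 0.066 m and angle between the y axis of bottle and the y axis of mixer, either way round below 0.08 rad)).
It fails at once if another thing on the bench is moved by more than 20 mm or tipped (distance of any of spare, beaker, dish, tip_box, tube_rack, wash_bottle from where it was at the start of the episode above 0.02 m or angle between any of spare, beaker, dish, tip_box, tube_rack, wash_bottle's own z axis and vertical above 0.35 rad).
It also fails if it takes over 45 s, if anything falls off the work surface, if the arm or the gripper's body presses on something with over 40 N, if the wrist force passes 120 N, or if a joint passes its speed limit or range.

## Working session

There is one attempt and no reset: what is moved stays moved. The work goes in short steps, Python scripts to look and compute and a tool call to move; the robot and the scene stay as the last step left them, time stands still between calls to the robot, and variables do not carry over. Pictures are saved under pics/ and viewed, and the job is handed in when it is done.

Besides the shell and the picture viewer there is one more tool, called after "Request:" by a JSON object that holds its "method" and its "body", one argument or row to a line. move_arm: Moves the arm, as the interface text tells. Its arguments: {"type":"object","properties":{"series":{"type":"array"},"grip_force":{"type":"number"}},"required":["series"]}

```bash
mkdir -p pics
cat > h.py <<'E'
import numpy as np, cv2, json
from bench import arm
from scipy.spatial.transform import Rotation as R
def save(name,fn):
    f=arm.grab_frame(name); cv2.imwrite('pics/'+fn,f['image'][:,:,::-1])
    d={k:(np.array(v).tolist()) for k,v in f.items() if k!='image'}
    json.dump(d,open('pics/'+fn[:-4]+'.json','w')); return f
def ray(meta,u,v):
    T=np.array(meta['world_from_camera']); d=np.array([(u-meta['cx'])/meta['fx'],-(v-meta['cy'])/meta['fy'],-1.])
    return T[:3,3],T[:3,:3]@d
def atz(fn,u,v,z):
    m=json.load(open('pics/'+fn+'.json')); o,d=ray(m,u,v); return o+d*(z-o[2])/d[2]
def proj(fn,p):
    m=json.load(open('pics/'+fn+'.json'));T=np.array(m['world_from_camera']);q=T[:3,:3].T@(np.array(p)-T[:3,3])
    return m['cx']+m['fx']*q[0]/-q[2], m['cy']-m['fy']*q[1]/-q[2]
E
python3 - <<'E'
from h import *
s=arm.read_state(); print(s)
for n in ['scene','side']:
    f=save(n,n+'0.png'); print({k:v for k,v in f.items() if k!='image'})
s=arm.read_state()
f=save('wrist','wrist0.png');print({k:v for k,v in f.items() if k!='image'})
E
```

```text
{'time_s': 0.0, 'qpos': array([-2.37522842, 23.94713337, -0.59311899, 92.4851269 ,  0.26956018,
       63.63915422, -3.03530221]), 'joint_vel': array([-0.08864941, -0.01150605,  0.05052234,  0.00035269,  0.05649858,
        0.0401585 ,  0.01889371]), 'effort': array([ 3.52895018e-03, -8.51262331e+01,  6.40313700e-01, -4.25991547e+01,
       -4.87577857e-02,  1.87510403e-02,  1.73272206e-04]), 'tool_pos': array([ 6.24590983e-01, -1.45101423e-05,  1.82337869e-01]), 'ee_rot': array([ -86.43788868,   89.92997276, -176.43590943]), 'ft_force': array([0.18184441, 0.15775891, 0.08908758]), 'moment': array([ 0.01959971, -0.00272706, -0.02169295]), 'opening': 0.09405845193254346}
{'fx': 521.2746651812199, 'fy': 521.2746651812199, 'cx': 269.72184476833803, 'cy': 203.52059020085963, 'world_from_camera': array([[ 0.07087664, -0.73906886,  0.66989082,  1.45526902],
       [ 0.99731828,  0.0647875 , -0.03404158, -0.05158055],
       [-0.01824148,  0.67050712,  0.74167881,  1.06500725],
       [ 0.        ,  0.        ,  0.        ,  1.        ]])}
{'fx': 457.189947112507, 'fy': 457.189947112507, 'cx': 278.401715458374, 'cy': 211.3713901650958, 'world_from_camera': array([[ 0.96150981,  0.13380231, -0.23999129,  0.24013913],
       [-0.27443901,  0.51054843, -0.81487639, -1.07440282],
       [ 0.01349484,  0.84937462,  0.5276179 ,  0.79413127],
       [ 0.        ,  0.        ,  0.        ,  1.        ]])}
{'fx': 378.1486387425277, 'fy': 378.1486387425277, 'cx': 274.0458501818631, 'cy': 211.98132182832597, 'mount': array([[ 3.92609224e-04,  2.27568651e-01, -9.73761960e-01,
        -2.02358197e-01],
       [ 9.99999923e-01, -7.85584160e-05,  3.84828917e-04,
        -7.30837750e-04],
       [ 1.10778005e-05, -9.73762036e-01, -2.27568664e-01,
        -6.50398707e-02],
       [ 0.00000000e+00,  0.00000000e+00,  0.00000000e+00,
         1.00000000e+00]])}
```

View pics/scene0.png

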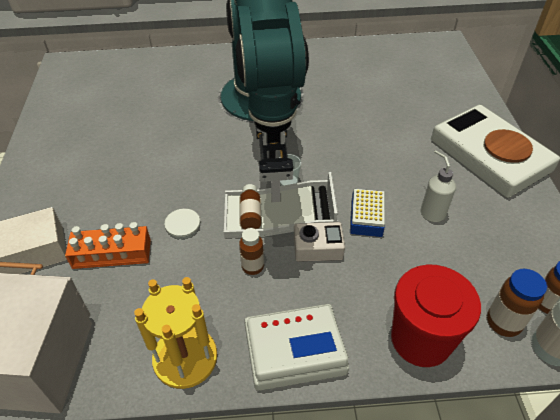

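View pics/side0.png

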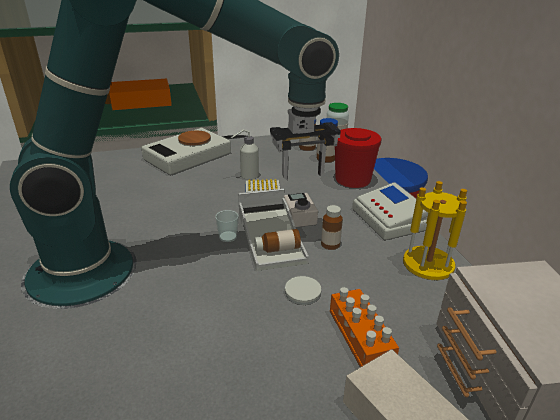

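View pics/wrist0.png

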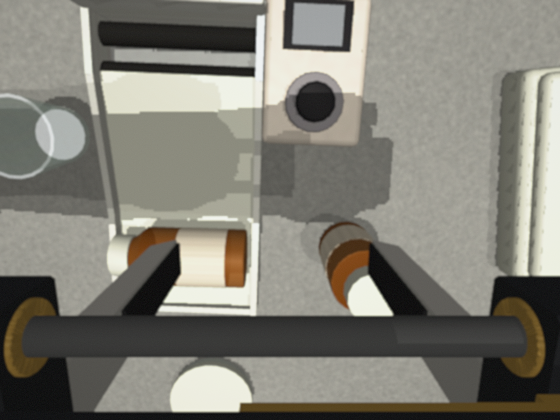

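Run:
```python
from h import *
s=arm.read_state()
Rm=R.from_euler('xyz',s['ee_rot'],degrees=True).as_matrix(); print(Rm.round(3))
T=np.eye(4);T[:3,:3]=Rm;T[:3,3]=s['tool_pos']
m=json.load(open('pics/wrist0.json')); m['world_from_camera']=(T@np.array(m['mount'])).tolist(); json.dump(m,open('pics/wrist0.json','w'))
a=cv2.imread('pics/scene0.png')[150:270,210:360]; cv2.imwrite('pics/sc_c.png',cv2.resize(a,None,fx=5,fy=5,interpolation=cv2.INTER_CUBIC))
a=cv2.imread('pics/side0.png')[170:280,210:350]; cv2.imwrite('pics/si_c.png',cv2.resize(a,None,fx=5,fy=5,interpolation=cv2.INTER_CUBIC))
a=cv2.imread('pics/wrist0.png')[0:330,80:380]; cv2.imwrite('pics/wr_c.png',cv2.resize(a,None,fx=1.8,fy=1.8,interpolation=cv2.INTER_CUBIC))
```

```text
[[-0.001  1.     0.   ]
 [-0.     0.    -1.   ]
 [-1.    -0.001  0.   ]]
```

View pics/sc_c.png

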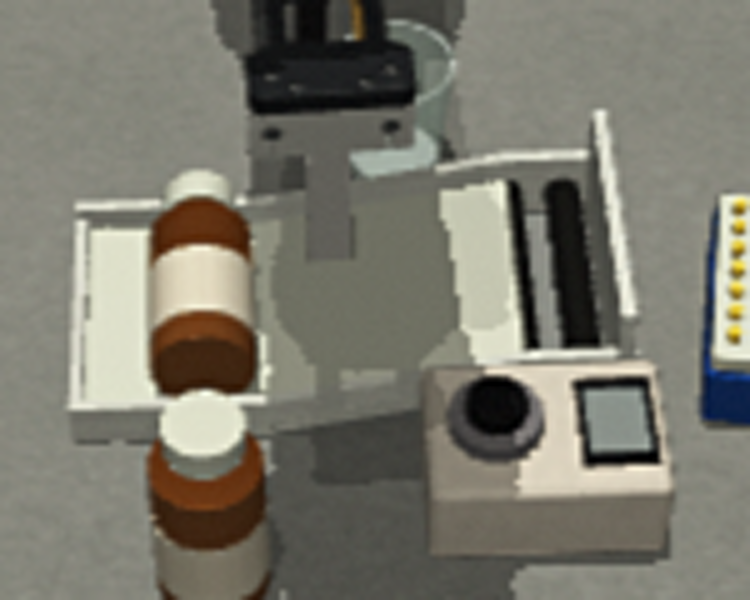

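View pics/wr_c.png

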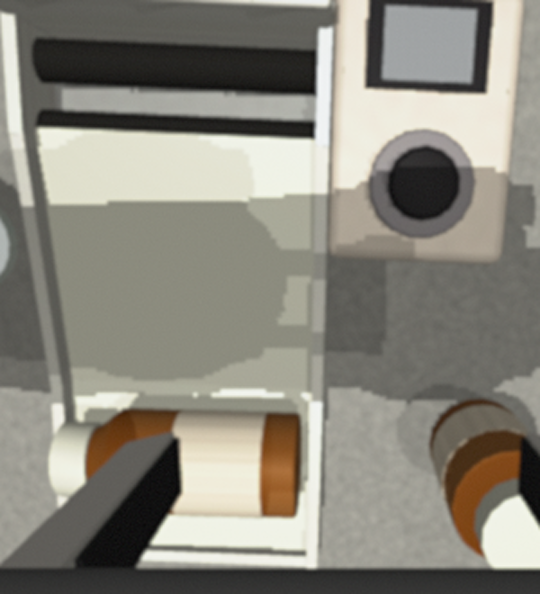

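View pics/si_c.png

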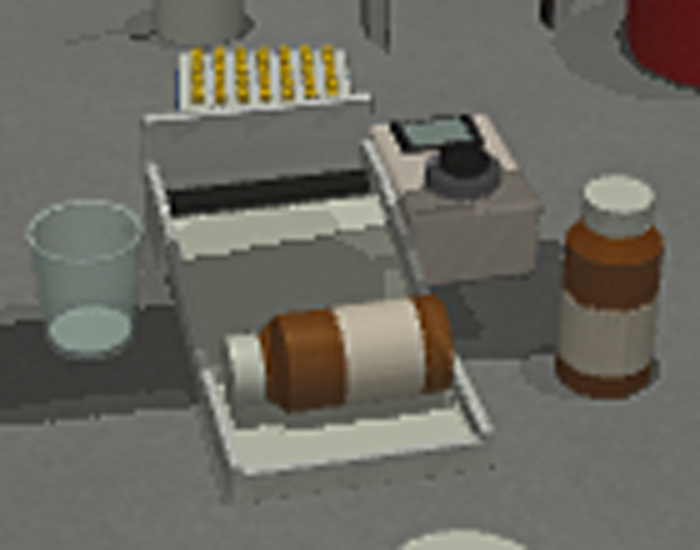

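```bash
cat > fit.py <<'E'
from h import *
from scipy.optimize import least_squares
C=[('wrist0',(315.5,101.7),(50,-116.5,73)),('scene0',(225.6,191.4),(-165,73.5,26)),('scene0',(224,231.8),(-165,-73.5,26)),
('scene0',(330,172.4),(117,73.5,85)),('scene0',(335.6,213),(117,-73.5,85)),('scene0',(309.4,231),(50,-116.5,73)),
('scene0',(296,249),(15,-159,55)),('scene0',(344.4,248),(135,-159,55)),('wrist0',(357.8,144.4),(15,-159,55)),('wrist0',(264.4,143.3),(15,-74,55)),
('side0',(302,201.5),(50,-116.5,73)),('side0',(239,193.5),(117,73.5,85)),('side0',(284,189.5),(117,-73.5,85)),('side0',(308,257),(-165,-73.5,26)),('side0',(257,264.5),(-165,73.5,26))]
def W(p,q):
    c,s=np.cos(p[2]),np.sin(p[2]); return np.array([p[0]+c*q[0]-s*q[1],p[1]+s*q[0]+c*q[1],q[2]])
def res(p): return np.concatenate([np.array(proj(f,W(p,np.array(q)/1e3)))-uv for f,uv,q in C])
r=least_squares(res,[.6,.05,1.57],loss='soft_l1')
if __name__=='__main__':
    p=r.x; print(p,np.degrees(p[2])); 
    for c,e in zip(C,res(p).reshape(-1,2)): print(c[0],c[2],e.round(1))
    for n,q in dict(button=(50,-116.5,73),crest=(70,0,39.6),seat=(86,0,63),foot=(-60,0,12),lip=(-165,0,20)).items(): print(n,W(p,np.array(q)/1e3).round(4))
E
python3 fit.py
```

```text
[0.53863625 0.03719199 1.53168896] 87.75931286849514
wrist0 (50, -116.5, 73) [ 0.5 -0.8]
scene0 (-165, 73.5, 26) [-1.2 -0.6]
scene0 (-165, -73.5, 26) [-1.1  0.5]
scene0 (117, 73.5, 85) [-1.9 -0.6]
scene0 (117, -73.5, 85) [-1.2  0.2]
scene0 (50, -116.5, 73) [-0.7 -0.3]
scene0 (15, -159, 55) [-0.6  0.6]
scene0 (135, -159, 55) [ 0.6 -0.2]
wrist0 (15, -159, 55) [2.7 2. ]
wrist0 (15, -74, 55) [-2.6 -0.9]
side0 (50, -116.5, 73) [ 0. -1.]
side0 (117, 73.5, 85) [-1.  -0.3]
side0 (117, -73.5, 85) [-0.6 -1.2]
side0 (-165, -73.5, 26) [ 0.1 -1.6]
side0 (-165, 73.5, 26) [-1.2 -1.8]
button [0.657  0.0826 0.073 ]
crest [0.5414 0.1071 0.0396]
seat [0.542  0.1231 0.063 ]
foot [ 0.5363 -0.0228  0.012 ]
lip [ 0.5322 -0.1277  0.02  ]
```

Run:
```python
from h import *
from fit import r,W
p=r.x
def M(w):
    c,s=np.cos(p[2]),np.sin(p[2]); d=np.array(w)[:2]-p[:2]; return np.round(1e3*np.array([c*d[0]+s*d[1],-s*d[0]+c*d[1],w[2]]),1)
def sc(u,v): return 210+u/5,150+v/5
def si(u,v): return 210+u/5,170+v/5
def wr(u,v): return 80+u/1.8,v/1.8
print('scene label L/R', M(atz('scene0',*sc(151,280),.04)),M(atz('scene0',*sc(255,290),.04)))
print('scene base centre',M(atz('scene0',*sc(205,362),.04)))
print('wrist cap end/base end',M(atz('wrist0',*wr(50,460),.04)),M(atz('wrist0',*wr(299,463),.04)))
print('wrist label top/bottom edge',M(atz('wrist0',*wr(225,412),.05)),M(atz('wrist0',*wr(225,516),.05)))
print('side base/cap',M(atz('side0',*si(438,345),.04)),M(atz('side0',*si(240,370),.04)))
print('side label top/bot',M(atz('side0',*si(378,305),.05)),M(atz('side0',*si(385,400),.03)))
for n,q in dict(a=(-95,-47.5-14,40),b=(-95,77.5-14,40)).items():
  w=W(p,np.array(q)/1e3); print(n,[np.round(proj(f,w),0) for f in ('scene0','wrist0','side0')])
print('spare base side',M(atz('side0',*si(606,375),0.01)),'spare cap scene',M(atz('scene0',*sc(203,408),.125)))
s=arm.read_state(); print(s['time_s'],M(s['tool_pos']))
```

```text
scene label L/R [-120.3    2.5   40. ] [-65.5  -7.3  40. ]
scene base centre [-92.2 -55.5  40. ]
wrist cap end/base end [-98.7  71.3  40. ] [-95.2 -61.9  40. ]
wrist label top/bottom edge [-65.5 -24.2  50. ] [-122.7  -24.    50. ]
side base/cap [-102.1  -60.6   40. ] [-101.2   54.4   40. ]
side label top/bot [-69.6 -33.4  50. ] [-133.2  -21.5   30. ]
a [array([250., 224.]), array([246., 257.]), array([297., 238.])]
b [array([250., 189.]), array([116., 252.]), array([254., 243.])]
spare base side [-112.  -160.6   10. ] spare cap scene [ -90.1 -155.   125. ]
0.15 [-33.8 -87.4 182.5]
```

Request:
{"method": "move_arm", "body": {
  "series": [
    [146,[0,0,0],2.24],
    [146,[0,-0.02,0.028],0],
    [146,[0,-0.02,0.028],0],
    [146,[0,-0.02,0.028],0],
    [146,[0,-0.018,0.024],0]
  ],
  "grip_force": 20
}}

```text
time_s: 0.57
tool_pos: [0.5416, -0.1016, 0.18]
ee_rot: [-125.2, 89.8, 143.0]
ft_force: [0.4, -0.7, 0.2]
opening: 0.0639
```

```bash
cat > st.py <<'E'
from h import *
import pickle
from fit import r
p=r.x
def M(w):
    c,s=np.cos(p[2]),np.sin(p[2]); d=np.array(w)[:2]-p[:2]; return np.round(1e3*np.array([c*d[0]+s*d[1],-s*d[0]+c*d[1],w[2]]),1)
def st():
    s=arm.read_state(); Rm=R.from_euler('xyz',s['ee_rot'],degrees=True).as_matrix()
    print(s['time_s'],'mix',M(s['tool_pos']),'F',s['ft_force'].round(1),'open',round(s['opening']*1e3,1),'zyaw',round(np.degrees(np.arctan2(-Rm[1,2],-Rm[0,2])),2),'x',Rm[:,0].round(3),'qd',np.abs(s['joint_vel']).max().round(1)); return s
if __name__=='__main__': st()
E
python3 st.py
```

```text
0.5667 mix [-138.6   -8.4  180. ] F [ 0.4 -0.7  0.2] open 63.9 zyaw 88.21 x [-0.003  0.003 -1.   ] qd 33.9
```

Request:
{"method": "move_arm", "body": {
  "series": [
    [146,[0.03,0.003,0.001],0.45],
    [146,[0.03,0,0],0],
    [146,[0.03,0,0],0],
    [146,[0.02,0,0],0],
    [146,[0.0,0,0],0]
  ]
}}

```text
time_s: 0.98
tool_pos: [0.541, -0.1107, 0.0684]
ee_rot: [70.9, 90.0, -22.0]
ft_force: [-0.2, 0.7, -1.4]
opening: 0.0406
```

Run:
```python
from st import *
st()
save('scene','scene1.png');save('side','side1.png')
a=cv2.imread('pics/scene1.png')[150:270,210:360]; cv2.imwrite('pics/sc_c1.png',cv2.resize(a,None,fx=5,fy=5,interpolation=cv2.INTER_CUBIC))
a=cv2.imread('pics/side1.png')[140:280,200:360]; cv2.imwrite('pics/si_c1.png',cv2.resize(a,None,fx=4,fy=4,interpolation=cv2.INTER_CUBIC))
```

```text
0.9833 mix [-147.7   -8.1   68.4] F [-0.2  0.7 -1.4] open 40.6 zyaw 87.16 x [ 0.001 -0.    -1.   ] qd 2.3
```

View pics/sc_c1.png

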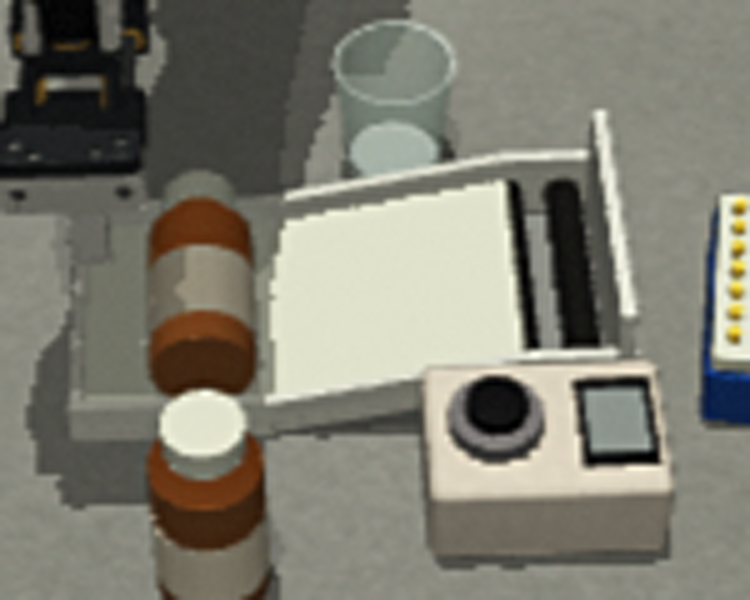

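View pics/si_c1.png

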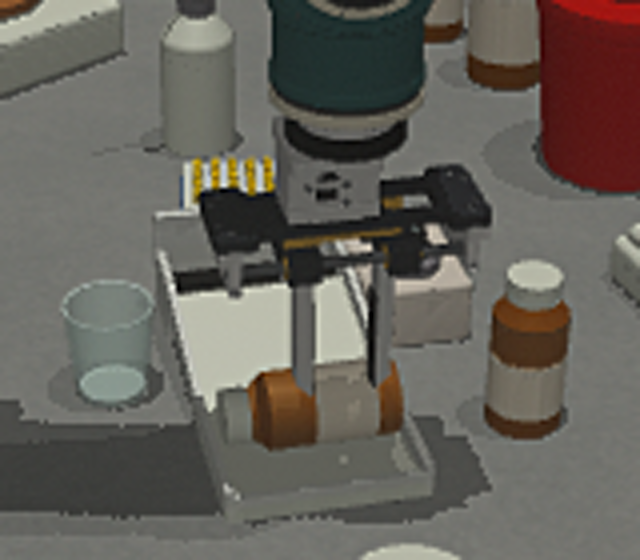

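Request:
{"method": "move_arm", "body": {
  "series": [
    [146,[0.012,0.002,-0.002],-0.6],
    [146,[0.012,0.002,-0.002],0],
    [146,[0.008,0,0],0],
    [146,[0.0,0,0],0]
  ]
}}

```text
time_s: 1.42
tool_pos: [0.5508, -0.1065, 0.0415]
ee_rot: [84.9, 89.4, -7.2]
ft_force: [-0.4, 0.1, 0.3]
opening: 0.0401
```

```bash
python3 st.py
```

```text
1.4167 mix [-143.1  -17.7   41.5] F [-0.4  0.1  0.3] open 40.1 zyaw 87.88 x [ 0.011 -0.001 -1.   ] qd 1.1
```

Request:
{"method": "move_arm", "body": {
  "series": [
    [146,[0.004,-0.002,0],0],
    [146,[0.003,0,0],0],
    [146,[0.0,0,0],0]
  ]
}}

```text
time_s: 1.67
tool_pos: [0.549, -0.1063, 0.0341]
ee_rot: [84.9, 89.3, -7.2]
ft_force: [-0.4, 0.1, 0.3]
opening: 0.0402
```

```bash
python3 st.py
```

```text
1.6667 mix [-143.   -16.    34.1] F [-0.4  0.1  0.3] open 40.2 zyaw 87.9 x [ 0.011 -0.001 -1.   ] qd 0.3
```

Request:
{"method": "move_arm", "body": {
  "series": [
    [146,[0,-0.002,-0.004],0],
    [146,[0,0,-0.003],0],
    [146,[0,0,-0.003],0],
    [146,[0,0,-0.003],0],
    [146,[0,0,-0.003],0]
  ]
}}

```text
time_s: 2.08
tool_pos: [0.5477, -0.0893, 0.035]
ee_rot: [84.3, 89.3, -7.9]
ft_force: [-0.6, -0.9, 1.7]
opening: 0.04
```

```bash
python3 st.py
```

```text
2.0833 mix [-126.  -14.   35.] F [-0.6 -0.9  1.7] open 40.0 zyaw 87.85 x [ 0.012 -0.002 -1.   ] qd 4.5
```

Request:
{"method": "move_arm", "body": {
  "series": [
    [146,[0,0,-0.004],0],
    [146,[0,0,-0.004],0],
    [146,[0,0,-0.004],0],
    [146,[0,0,-0.004],0],
    [146,[0,0,-0.004],0]
  ]
}}

```text
time_s: 2.5
tool_pos: [0.5494, -0.0728, 0.039]
ee_rot: [65.5, 89.0, -26.9]
ft_force: [-8.7, -7.1, 20.9]
opening: 0.04
```

Run:
```python
from st import *
st()
save('scene','scene2.png');save('side','side2.png')
a=cv2.imread('pics/scene2.png')[150:270,210:360]; cv2.imwrite('pics/sc_c2.png',cv2.resize(a,None,fx=4,fy=4,interpolation=cv2.INTER_CUBIC))
a=cv2.imread('pics/side2.png')[140:280,200:360]; cv2.imwrite('pics/si_c2.png',cv2.resize(a,None,fx=4,fy=4,interpolation=cv2.INTER_CUBIC))
```

```text
2.5 mix [-109.5  -15.1   39. ] F [-8.7 -7.1 20.9] open 40.0 zyaw 87.67 x [ 0.015 -0.008 -1.   ] qd 5.9
```

View pics/sc_c2.png

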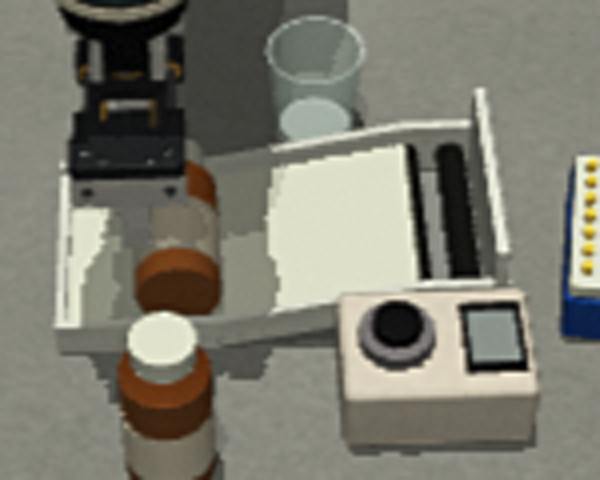

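View pics/si_c2.png

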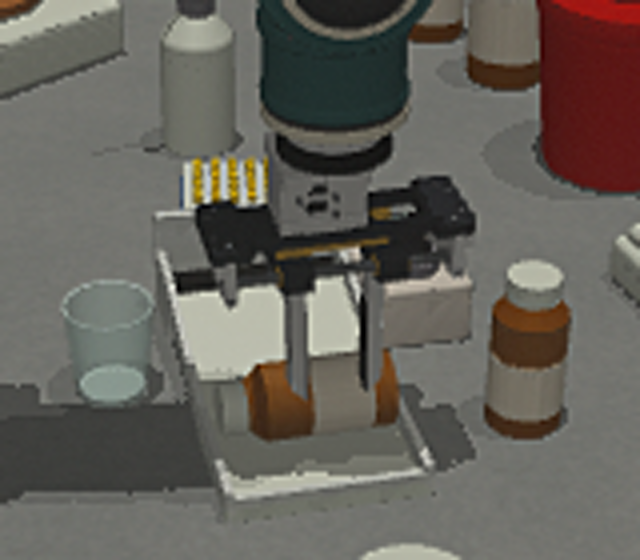

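```bash
cat > ov.py <<'E'
from st import *
from fit import W
import sys
def ov(fn,bx,by,bz,tcp,crop,k,out,yaw=0):
    im=cv2.imread('pics/'+fn+'.png');u0,v0,u1,v1=crop
    im=cv2.resize(im[v0:v1,u0:u1],None,fx=k,fy=k,interpolation=cv2.INTER_CUBIC)
    P=lambda q:tuple(int(round(a)) for a in (np.array(proj(fn,W(p,np.array(q)/1e3)))-(u0,v0)+.5)*k)
    for y in (-47.5,30):
        pts=np.array([P((bx+28*np.cos(a),by+y,bz+28*np.sin(a))) for a in np.linspace(0,6.28,40)]); cv2.polylines(im,[pts],True,(255,0,255),1)
    pts=np.array([P((bx+20*np.cos(a),by+77.5,bz+20*np.sin(a))) for a in np.linspace(0,6.28,40)]); cv2.polylines(im,[pts],True,(255,255,0),1)
    if tcp is not None:
      for s in (-1,1):
        y0=tcp[1]+s*20;y1=tcp[1]+s*32.5
        for zz in (0,40):
          pts=np.array([P((tcp[0]+dx,yy,tcp[2]+zz)) for dx,yy in ((-8,y0),(8,y0),(8,y1),(-8,y1))]); cv2.polylines(im,[pts],True,(0,255,0) if zz==0 else (0,160,160),1)
    cv2.imwrite('pics/'+out,im)
if __name__=='__main__':
    t=(-109.5,-15.1,39)
    ov('scene2',-84,-13,40,t,(210,150,330,250),6,'ov1.png')
    ov('side2',-84,-13,40,t,(230,180,330,270),7,'ov2.png')
E
python3 ov.py
```

```text
(no output)
```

View pics/ov1.png

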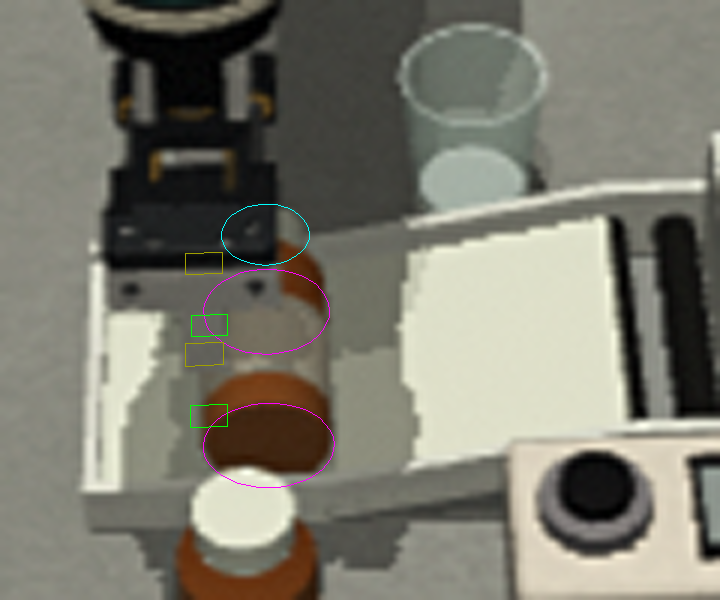

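View pics/ov2.png

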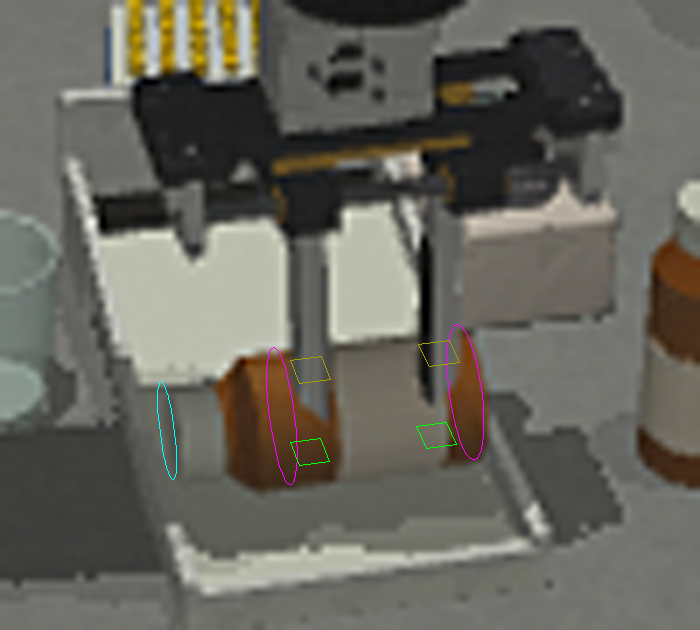

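Run:
```python
from h import *
for f,t in (('scene0',(.6246,0,.1823)),('side0',(.6246,0,.1823)),('scene1',(.541,-.1107,.0684)),('side1',(.541,-.1107,.0684))):
    o=.047 if f[-1]=='0' else .0203
    print(f,[np.round(proj(f,np.array(t)+[s,0,0]),1) for s in (-o-.006,o+.006)])
a=cv2.imread('pics/side0.png')[110:210,250:360]; cv2.imwrite('pics/a.png',cv2.resize(a,None,fx=6,fy=6,interpolation=cv2.INTER_CUBIC))
a=cv2.imread('pics/scene1.png')[150:260,190:310]; cv2.imwrite('pics/b.png',cv2.resize(a,None,fx=6,fy=6,interpolation=cv2.INTER_CUBIC))
```

```text
scene0 [array([271.8, 176.6]), array([275.2, 209.6])]
side0 [array([284. , 185.2]), array([319.6, 180.7])]
scene1 [array([228.8, 194.7]), array([229.1, 209.7])]
side1 [array([274.6, 243.8]), array([293.2, 240.9])]
```

View pics/a.png

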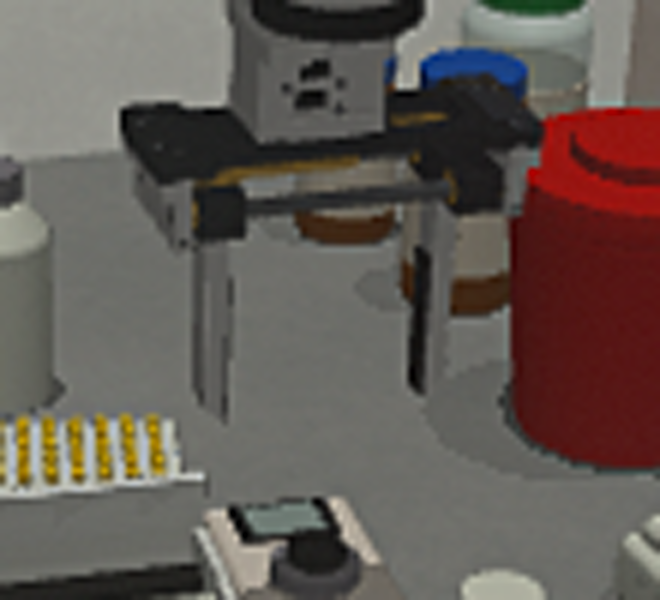

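View pics/b.png

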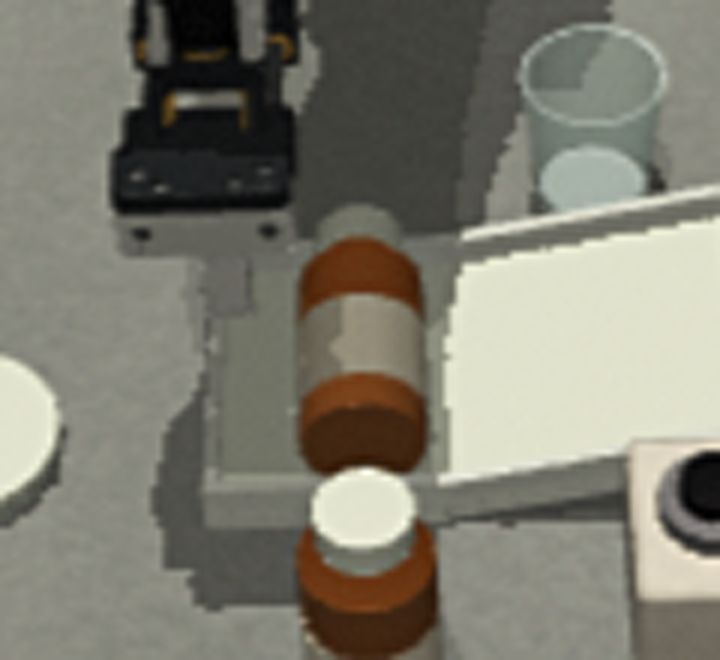

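Request:
{"method": "move_arm", "body": {
  "series": [
    [146,[-0.003,0,0.003],0],
    [146,[-0.004,0,0.003],0],
    [146,[-0.008,0,0.005],0],
    [146,[-0.012,0,0.008],0],
    [146,[0,0,0],0]
  ]
}}

```text
time_s: 3.02
tool_pos: [0.5485, -0.0914, 0.0689]
ee_rot: [66.5, 89.0, -25.7]
ft_force: [1.0, -0.9, -0.1]
opening: 0.0403
```

Run:
```python
from st import *
s=st()
save('scene','scene3.png');save('side','side3.png')
from ov import ov
t=M(s['tool_pos'])
ov('scene3',-84,-13,40,t,(210,150,330,250),6,'ov3.png')
ov('side3',-84,-13,40,t,(230,180,330,270),7,'ov4.png')
st()
```

```text
3.0167 mix [-128.1  -14.9   68.9] F [ 1.  -0.9 -0.1] open 40.3 zyaw 87.77 x [ 0.016 -0.007 -1.   ] qd 1.7
3.1167 mix [-126.6  -14.1   67. ] F [-0.3  0.2 -0.6] open 40.1 zyaw 87.82 x [ 0.014 -0.007 -1.   ] qd 0.9
```

View pics/ov3.png

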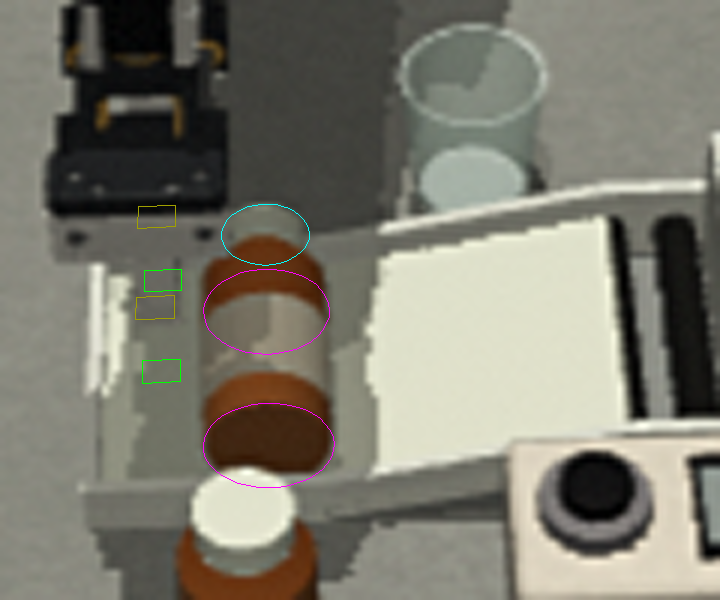

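View pics/ov4.png

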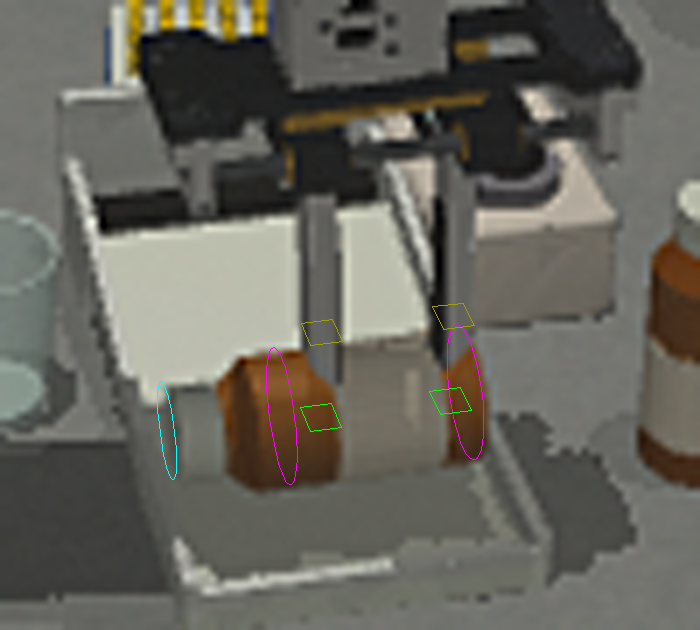

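Request:
{"method": "move_arm", "body": {
  "series": [
    [146,[0.0,0.0,0.006],0],
    [146,[0.012,-0.001,0.001],0],
    [146,[0.015,0,0],0],
    [146,[0.012,0,0],0],
    [146,[0,0,0],0]
  ]
}}

```text
time_s: 3.53
tool_pos: [0.5466, -0.097, 0.0254]
ee_rot: [67.8, 89.2, -24.3]
ft_force: [0.4, -0.4, -1.1]
opening: 0.0402
```

```bash
python3 st.py
```

```text
3.5333 mix [-133.8  -13.2   25.4] F [ 0.4 -0.4 -1.1] open 40.2 zyaw 87.91 x [ 0.013 -0.006 -1.   ] qd 1.5
```

Request:
{"method": "move_arm", "body": {
  "series": [
    [146,[0.006,0,0],0],
    [146,[0.004,0,0],0],
    [146,[0.002,0,0],0],
    [146,[0,0,0],0]
  ]
}}

```text
time_s: 3.87
tool_pos: [0.5465, -0.0972, 0.0123]
ee_rot: [66.2, 89.2, -25.8]
ft_force: [-0.2, 0.1, -0.1]
opening: 0.0404
```

Run:
```python
from st import *
s=st()
save('side','side4.png');save('scene','scene4.png')
from ov import ov
t=M(s['tool_pos']);t[2]+=19
ov('side4',-85,-10,40,t,(230,180,330,270),7,'ov5.png')
ov('scene4',-85,-10,40,t,(210,150,330,250),6,'ov6.png')
```

```text
3.8667 mix [-134.   -13.1   12.3] F [-0.2  0.1 -0.1] open 40.4 zyaw 87.92 x [ 0.012 -0.006 -1.   ] qd 0.3
```

View pics/ov5.png

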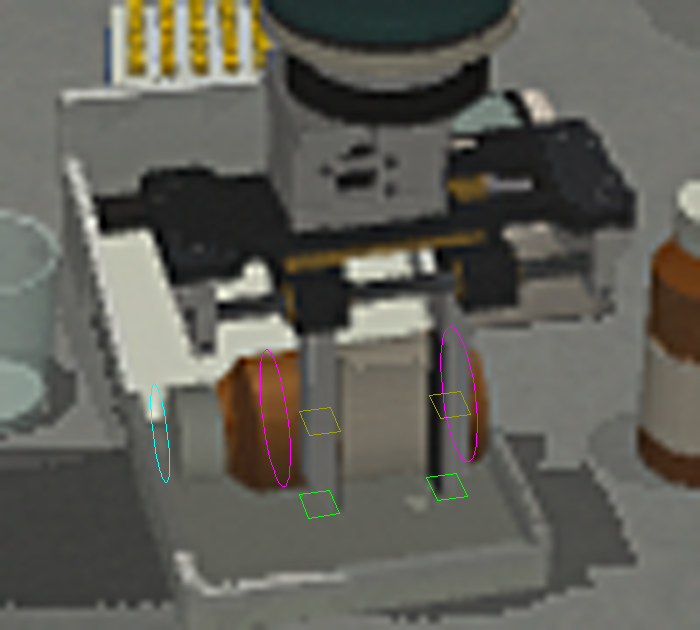

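View pics/ov6.png

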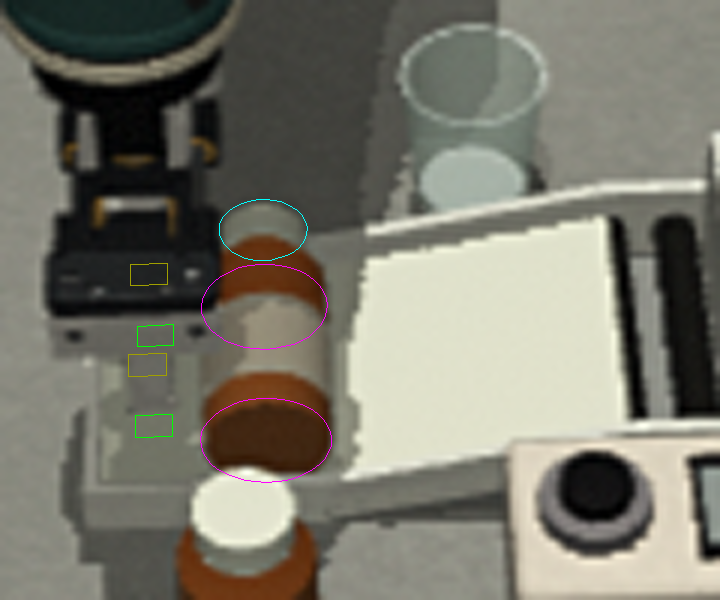

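Request:
{"method": "move_arm", "body": {
  "series": [
    [146,[0.002,0,-0.003],0],
    [146,[0,0,-0.003],0],
    [146,[0,0,-0.003],0],
    [146,[0,0,-0.003],0],
    [146,[0,0,-0.003],0]
  ]
}}

```text
time_s: 4.38
tool_pos: [0.5482, -0.0814, 0.0118]
ee_rot: [69.0, 89.1, -23.1]
ft_force: [0.0, -0.3, 0.5]
opening: 0.0407
```

```bash
python3 st.py
```

```text
4.3833 mix [-118.1  -14.2   11.8] F [ 0.  -0.3  0.5] open 40.7 zyaw 87.89 x [ 0.015 -0.006 -1.   ] qd 4.4
```

Request:
{"method": "move_arm", "body": {
  "series": [
    [146,[0.001,0,-0.003],0],
    [146,[0,0,-0.003],0],
    [146,[0,0,-0.003],0],
    [146,[0,0,-0.003],0],
    [146,[0,0,-0.003],0]
  ]
}}

```text
time_s: 4.8
tool_pos: [0.549, -0.0642, 0.0108]
ee_rot: [69.8, 89.1, -22.3]
ft_force: [-0.1, 0.2, -0.2]
opening: 0.0402
```

```bash
python3 st.py
```

```text
4.8 mix [-100.9  -14.3   10.8] F [-0.1  0.2 -0.2] open 40.2 zyaw 87.93 x [ 0.015 -0.006 -1.   ] qd 4.4
```

```bash
cat > look.py <<'E'
import sys
from st import *
from ov import ov
def look(n,bx,bz,by=-12):
    s=st(); save('scene',f'scene{n}.png');save('side',f'side{n}.png')
    t=M(s['tool_pos']);t[2]+=20
    ov(f'scene{n}',bx,by,bz,t,(210,150,350,250),5,'o_a.png'); ov(f'side{n}',bx,by,bz,t,(230,170,330,260),6,'o_b.png')
    a=cv2.imread('pics/o_a.png');b=cv2.imread('pics/o_b.png'); h=480
    a=cv2.resize(a,(400,int(500*400/700)));b=cv2.resize(b,(400,360)); c=np.zeros((360,800,3),np.uint8); c[:a.shape[0],:400]=a;c[:,400:]=b; cv2.imwrite(f'pics/look{n}.png',c)
n,x,z=sys.argv[1:4]; look(n,float(x),float(z))
E
python3 look.py 5 -65 40
```

```text
4.8 mix [-100.9  -14.3   10.8] F [-0.1  0.2 -0.2] open 40.2 zyaw 87.93 x [ 0.015 -0.006 -1.   ] qd 4.4
```

View pics/look5.png

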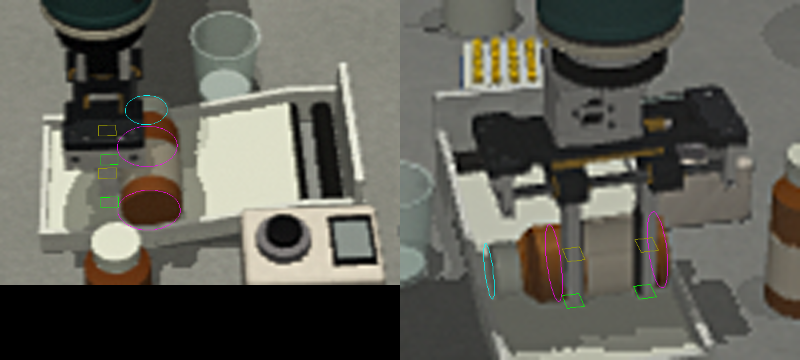

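Request:
{"method": "move_arm", "body": {
  "series": [
    [146,[-0.0005,0,-0.003],0],
    [146,[-0.0006,0,-0.003],0],
    [146,[-0.0006,0,-0.003],0],
    [146,[-0.0006,0,-0.003],0],
    [146,[-0.0006,0,-0.003],0]
  ]
}}

```text
time_s: 5.32
tool_pos: [0.55, -0.0516, 0.0145]
ee_rot: [62.8, 88.9, -29.5]
ft_force: [-0.1, -5.5, 3.7]
opening: 0.0402
```

```bash
python3 st.py
```

```text
5.3167 mix [-88.2 -14.8  14.5] F [-0.1 -5.5  3.7] open 40.2 zyaw 87.78 x [ 0.016 -0.009 -1.   ] qd 4.3
```

Request:
{"method": "move_arm", "body": {
  "series": [
    [146,[0.0005,0,-0.003],0],
    [146,[0,0,-0.003],0],
    [146,[0,0,-0.003],0],
    [146,[0,0,-0.003],0],
    [146,[0,0,-0.003],0]
  ]
}}

```text
time_s: 5.73
tool_pos: [0.5508, -0.0355, 0.0142]
ee_rot: [62.0, 88.9, -30.2]
ft_force: [-0.0, -4.4, 3.0]
opening: 0.0399
```

```bash
python3 st.py
```

```text
5.7333 mix [-72.2 -15.   14.2] F [-0.  -4.4  3. ] open 39.9 zyaw 87.75 x [ 0.017 -0.01  -1.   ] qd 4.4
```

Request:
{"method": "move_arm", "body": {
  "series": [
    [146,[-0.0006,0,-0.003],0],
    [146,[-0.0006,0,-0.003],0],
    [146,[-0.0006,0,-0.003],0],
    [146,[-0.0006,0,-0.003],0],
    [146,[-0.0006,0,-0.003],0]
  ]
}}

```text
time_s: 6.15
tool_pos: [0.5512, -0.0187, 0.0171]
ee_rot: [61.5, 88.9, -30.7]
ft_force: [-0.3, -5.0, 3.2]
opening: 0.0405
```

```bash
python3 st.py
```

```text
6.15 mix [-55.3 -14.8  17.1] F [-0.3 -5.   3.2] open 40.5 zyaw 87.77 x [ 0.017 -0.01  -1.   ] qd 4.4
```

Request:
{"method": "move_arm", "body": {
  "series": [
    [146,[-0.0008,0,-0.003],0],
    [146,[-0.0008,0,-0.003],0],
    [146,[-0.0008,0,-0.003],0],
    [146,[-0.0008,0,-0.003],0],
    [146,[-0.0008,0,-0.003],0]
  ]
}}

```text
time_s: 6.57
tool_pos: [0.5517, -0.0019, 0.0214]
ee_rot: [61.3, 88.9, -30.9]
ft_force: [-0.8, -4.1, 3.7]
opening: 0.0403
```

```bash
python3 look.py 6 -2 53
```

```text
6.5667 mix [-38.6 -14.6  21.4] F [-0.8 -4.1  3.7] open 40.3 zyaw 87.78 x [ 0.016 -0.01  -1.   ] qd 4.4
```

View pics/look6.png

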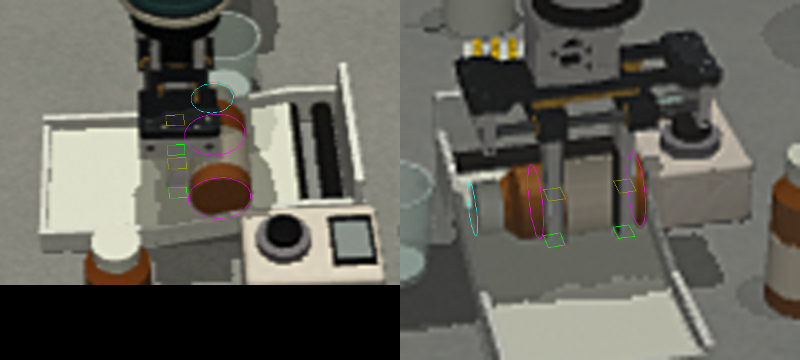

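Request:
{"method": "move_arm", "body": {
  "series": [
    [146,[-0.0007,0,-0.003],0],
    [146,[-0.0007,0,-0.003],0],
    [146,[-0.0007,0,-0.003],0],
    [146,[-0.0007,0,-0.003],0],
    [146,[-0.0007,0,-0.003],0]
  ]
}}

```text
time_s: 7.08
tool_pos: [0.5521, 0.0133, 0.0248]
ee_rot: [59.7, 88.9, -32.6]
ft_force: [0.0, -3.7, 3.8]
opening: 0.0403
```

```bash
python3 st.py
```

```text
7.0833 mix [-23.4 -14.4  24.8] F [ 0.  -3.7  3.8] open 40.3 zyaw 87.72 x [ 0.016 -0.01  -1.   ] qd 4.4
```

Request:
{"method": "move_arm", "body": {
  "series": [
    [146,[-0.0007,0,-0.003],0],
    [146,[-0.0007,0,-0.003],0],
    [146,[-0.0007,0,-0.003],0],
    [146,[-0.0007,0,-0.003],0],
    [146,[-0.0007,0,-0.003],0]
  ]
}}

```text
time_s: 7.5
tool_pos: [0.5526, 0.0297, 0.0285]
ee_rot: [59.0, 88.9, -33.3]
ft_force: [-0.5, -4.8, 3.7]
opening: 0.0403
```

```bash
python3 st.py
```

```text
7.5 mix [ -7.  -14.2  28.5] F [-0.5 -4.8  3.7] open 40.3 zyaw 87.71 x [ 0.016 -0.01  -1.   ] qd 4.3
```

Request:
{"method": "move_arm", "body": {
  "series": [
    [146,[-0.0007,0,-0.003],0],
    [146,[-0.0007,0,-0.003],0],
    [146,[-0.0007,0,-0.003],0],
    [146,[-0.0007,0,-0.003],0],
    [146,[-0.0007,0,-0.003],0]
  ]
}}

```text
time_s: 7.92
tool_pos: [0.5531, 0.0464, 0.0322]
ee_rot: [58.5, 88.9, -33.7]
ft_force: [-0.8, -4.4, 2.3]
opening: 0.0401
```

```bash
python3 look.py 7 46 63
```

```text
7.9167 mix [  9.8 -14.1  32.2] F [-0.8 -4.4  2.3] open 40.1 zyaw 87.72 x [ 0.016 -0.01  -1.   ] qd 4.3
```

View pics/look7.png

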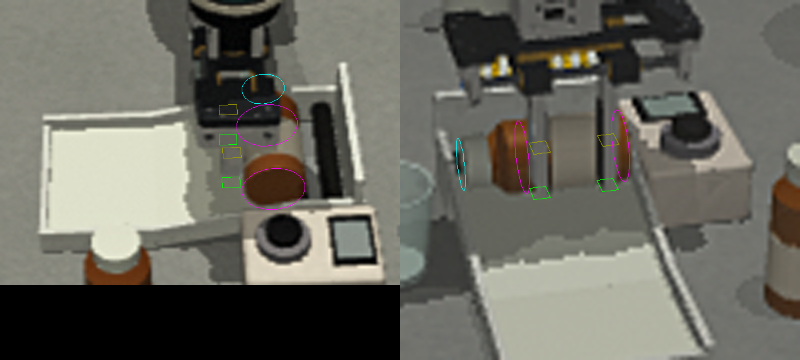

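Request:
{"method": "move_arm", "body": {
  "series": [
    [146,[-0.0006,0,-0.0025],0],
    [146,[-0.0006,0,-0.0025],0],
    [146,[-0.0006,0,-0.0025],0],
    [146,[-0.0005,0,-0.0025],0],
    [146,[-0.0003,0,-0.002],0]
  ]
}}

```text
time_s: 8.43
tool_pos: [0.5534, 0.059, 0.0347]
ee_rot: [57.8, 88.9, -34.5]
ft_force: [0.5, -4.9, 2.7]
opening: 0.0401
```

```bash
python3 st.py
```

```text
8.4333 mix [ 22.4 -13.9  34.7] F [ 0.5 -4.9  2.7] open 40.1 zyaw 87.71 x [ 0.015 -0.011 -1.   ] qd 2.7
```

Request:
{"method": "move_arm", "body": {
  "series": [
    [146,[-0.0003,0,-0.002],0],
    [146,[-0.0003,0,-0.002],0],
    [146,[-0.0003,0,-0.002],0],
    [146,[-0.0002,0,-0.002],0],
    [146,[-0.0002,0,-0.002],0]
  ]
}}

```text
time_s: 8.85
tool_pos: [0.5535, 0.0711, 0.0358]
ee_rot: [59.6, 89.0, -32.7]
ft_force: [-0.2, 0.3, 0.7]
opening: 0.0399
```

```bash
python3 st.py
```

```text
8.85 mix [ 34.4 -13.5  35.8] F [-0.2  0.3  0.7] open 39.9 zyaw 87.74 x [ 0.015 -0.01  -1.   ] qd 2.8
```

Request:
{"method": "move_arm", "body": {
  "series": [
    [146,[0,0,0],0],
    [146,[0,0,0],0],
    [146,[0,0,0],0]
  ]
}}

```text
time_s: 9.1
tool_pos: [0.5532, 0.073, 0.0356]
ee_rot: [62.5, 89.0, -29.7]
ft_force: [0.1, 0.3, 0.8]
opening: 0.0403
```

```bash
python3 look.py 8 86 63
```

```text
9.1 mix [ 36.4 -13.2  35.6] F [0.1 0.3 0.8] open 40.3 zyaw 87.84 x [ 0.015 -0.008 -1.   ] qd 0.2
```

View pics/look8.png

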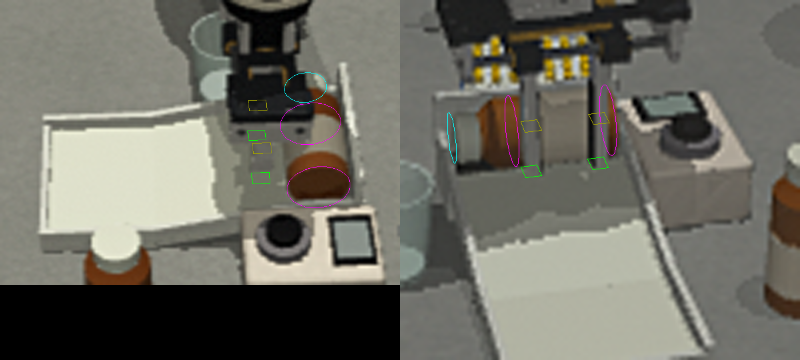

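Request:
{"method": "move_arm", "body": {
  "series": [
    [146,[0,0,0.008],0],
    [146,[-0.01,0,0.004],0],
    [255,[-0.03,0,0],0],
    [255,[-0.03,0,0],0],
    [255,[-0.01,0,0],0]
  ]
}}

```text
time_s: 9.62
tool_pos: [0.5493, 0.0578, 0.1174]
ee_rot: [43.1, 89.3, -49.2]
ft_force: [1.1, 0.5, 0.5]
opening: 0.0236
```

Request:
{"method": "move_arm", "body": {
  "series": [
    [255,[0,0.025,-0.004],0],
    [255,[0,0.025,-0.004],0],
    [255,[0,0.022,-0.004],0],
    [255,[0,0.015,-0.002],0],
    [255,[0,0,0],0]
  ]
}}

```text
time_s: 10.03
tool_pos: [0.6418, 0.0653, 0.1263]
ee_rot: [64.4, 88.9, -28.1]
ft_force: [-0.2, 0.3, 0.8]
opening: 0.0007
```

```bash
python3 st.py
```

```text
10.0333 mix [  32.1 -102.   126.3] F [-0.2  0.3  0.8] open 0.7 zyaw 87.55 x [ 0.017 -0.009 -1.   ] qd 1.5
```

Request:
{"method": "move_arm", "body": {
  "series": [
    [255,[0,0.007,-0.009],0],
    [255,[0,0.005,-0.007],0],
    [255,[0.005,0,0],0],
    [255,[0,0,0],0],
    [255,[0,0,0],0]
  ]
}}

```text
time_s: 10.45
tool_pos: [0.6541, 0.0787, 0.1216]
ee_rot: [61.5, 88.9, -31.1]
ft_force: [0.9, 0.4, 0.2]
opening: 0.0007
```

Run:
```python
from st import *
s=st(); save('scene','scene9.png'); save('side','side9.png')
for f,(u,v) in (('scene9',(250,150)),('side9',(250,130))):
    a=cv2.imread(f'pics/{f}.png')[v:v+110,u:u+110]; a=cv2.resize(a,None,fx=5,fy=5,interpolation=cv2.INTER_CUBIC); cv2.imwrite(f'pics/{f}c.png',a)
w=s['tool_pos']
for f in ('scene9','side9'):
    print(f,[np.round(proj(f,w+[0,0,d]),1) for d in (0,.019)])
```

```text
10.45 mix [  46.  -113.8  121.6] F [0.9 0.4 0.2] open 0.7 zyaw 87.43 x [ 0.016 -0.01  -1.   ] qd 1.3
scene9 [array([307.7, 217. ]), array([308. , 211.7])]
side9 [array([302.2, 187.5]), array([302.4, 182. ])]
```

View pics/scene9c.png

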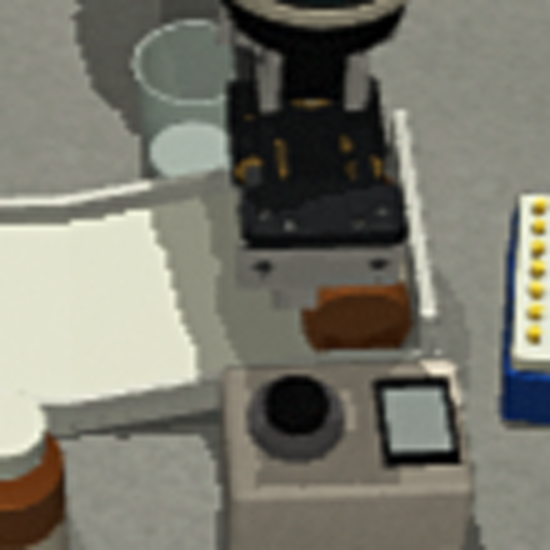

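View pics/side9c.png

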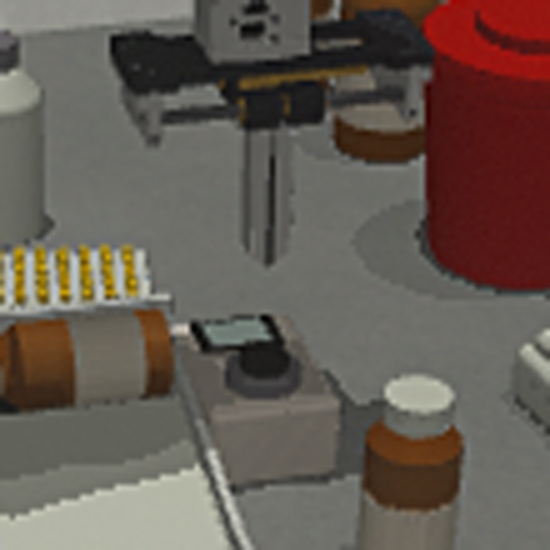

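Request:
{"method": "move_arm", "body": {
  "series": [
    [255,[0.01,0.002,-0.004],0],
    [255,[0.016,0,0],0],
    [255,[0.016,0,0],0],
    [255,[0.008,0,0],0],
    [255,[0,0,0],0]
  ]
}}

```text
time_s: 10.97
tool_pos: [0.6571, 0.082, 0.0689]
ee_rot: [64.3, 88.9, -28.3]
ft_force: [0.1, 0.5, -0.3]
opening: 0.0003
```

```bash
python3 st.py
```

```text
10.9667 mix [  49.4 -116.7   68.9] F [ 0.1  0.5 -0.3] open 0.3 zyaw 87.38 x [ 0.018 -0.009 -1.   ] qd 0.2
```

Request:
{"method": "move_arm", "body": {
  "series": [
    [255,[0.005,0,0],0],
    [255,[0.004,0,0],0],
    [255,[0.003,0,0],0],
    [255,[0.002,0,0],0]
  ]
}}

```text
time_s: 11.3
tool_pos: [0.6579, 0.0821, 0.0548]
ee_rot: [65.9, 88.8, -26.7]
ft_force: [-1.8, -0.7, 0.9]
opening: 0.0002
```

Request:
{"method": "move_arm", "body": {
  "series": [
    [255,[0.002,0,0],0],
    [255,[0.002,0,0],0],
    [255,[0.001,0,0],0]
  ]
}}

```text
time_s: 11.55
tool_pos: [0.6582, 0.0821, 0.0502]
ee_rot: [67.1, 88.8, -25.5]
ft_force: [-3.0, 0.3, 4.3]
opening: 0.0006
```

Request:
{"method": "move_arm", "body": {
  "series": [
    [255,[0.002,0,0],0],
    [255,[0.002,0,0],0],
    [255,[0.002,0,0],0]
  ]
}}

```text
time_s: 11.8
tool_pos: [0.6586, 0.0822, 0.0481]
ee_rot: [69.2, 88.8, -23.4]
ft_force: [-20.6, -3.1, 40.8]
opening: 0.0005
```

Request:
{"method": "move_arm", "body": {
  "series": [
    [255,[-0.004,0,0],0],
    [255,[-0.01,0,0],0],
    [255,[-0.02,0,0],0],
    [255,[-0.03,0,0],0],
    [255,[0,0,0],0]
  ]
}}

```text
time_s: 12.22
tool_pos: [0.6578, 0.0827, 0.1161]
ee_rot: [70.6, 88.7, -22.1]
ft_force: [1.1, 0.4, 0.8]
opening: 0.0006
```

```bash
python3 look.py 10 86 63; python3 -c "
import cv2
a=cv2.imread('pics/side10.png')[130:290,210:370];cv2.imwrite('pics/s10.png',cv2.resize(a,None,fx=3.7,fy=3.7,interpolation=2))"
```

```text
12.2167 mix [  50.1 -117.2  116.1] F [1.1 0.4 0.8] open 0.6 zyaw 87.35 x [ 0.021 -0.009 -1.   ] qd 3.7
```

View pics/look10.png

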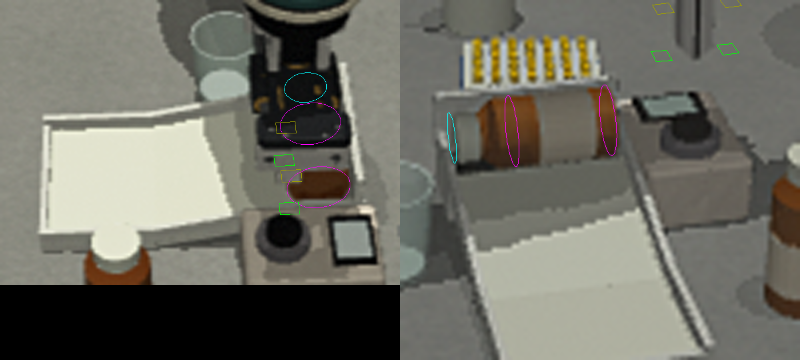

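View pics/s10.png

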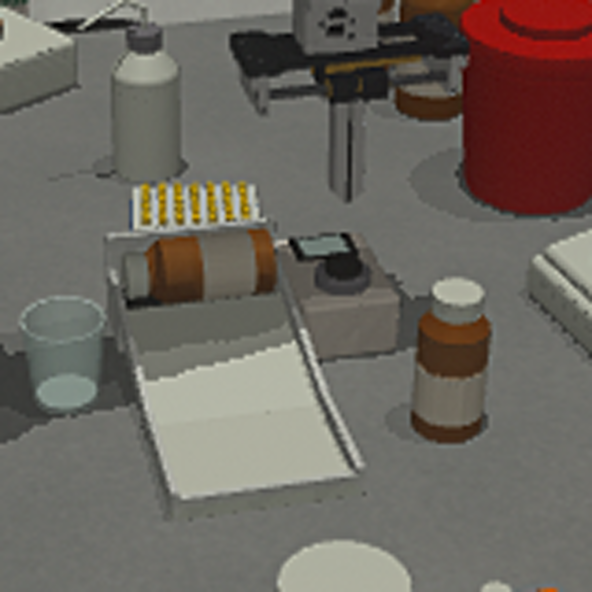

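View pics/scene10.png

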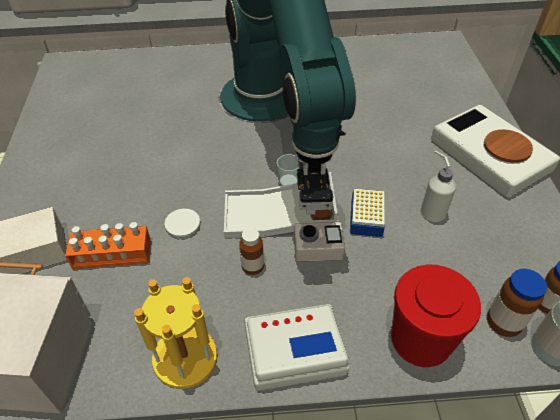

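The side view shows the bottle square between the rollers against the stop plate (around 210,265 in the crop). The button is up, the bystanders are unmoved and the arm is clear, so I'm handing in.

```bash
python3 -c "
from st import *
st(); print(arm.close_job())"
```

```text
12.3167 mix [  49.7 -115.3  111.7] F [-0.1 -0.5 -0.9] open 0.4 zyaw 87.36 x [ 0.016 -0.009 -1.   ] qd 1.7
the job is handed in; nothing more can be done
None
```

I pushed the bottle up the ramp with both fingertips, at about 40 mm/s, until it dropped between the rollers. I then pressed the start button down and let it go, and handed the job in at 12.3 s. No verdict was reported.

**Last checks:**
- **Bottle:** the final pictures show it lying square against the stop plate. In the picture taken right after the drop, its outline fits the expected seat at x 86, z 63 mm.
- **Button:** it looks up again and the arm touches nothing. I judged it fully down from the force rising to about 41 N after 4.3 N. I have no direct reading of its travel.
- **Other things on the bench:** they look unmoved.

**What disagreed or went wrong:**
- **Fingertip height:** the real fingertips sit about 19 mm above the reported TCP, by the pictures and the contacts. Because of this, my first push on the apron touched the bottle too high and pressed on it with about 21 N. I backed off, lowered the fingers and started again. The bottle had moved only about 9 mm and was still on the apron.
- **Button press:** the last press reached 40.8 N vertically (about 46 N in all) on the fingertips before I released. That is far below the 120 N wrist limit. I took the 40 N limit to cover only the arm and the gripper's body, not the fingertips.

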